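Walk a stuck jaw plate off its vise with light mallet taps

TASK

The aluminium jaw plate of the small green vise is stuck on its two pins. Take the mallet from its cork mat and tap the plate forward, off the rear jaw, lightly on one overhanging end and then the other in turn, until there is a gap of at least 8 mm behind both ends; it jams when it goes askew, so never force it past about 15 N, and move it with the mallet only. Then stand the mallet back on its mat as it was, and leave the other things on the bench alone.

Things in the scene. Friction and masses are not known exactly. Their poses are not given: they have to be found in the camera images.
- vise: Small green vise bolted to the bench. Origin at bench level under the middle of the rear jaw's flat seat face (the jaw nearer the robot); x points from rear to front jaw, the way the plate comes off, y left, z up. Rear jaw: x -55 to 0, y -45 to 45, top at z 58 mm. Front jaw: x 100 to 130 mm, same width and height. Foot 75 mm wide, x -85 to 175 mm.
- tap_left (a point): Place to tap at the plate's left (+y) overhanging end, on its back face (towards the rear jaw and the robot): 66 mm left of the vise's middle, 78 mm above the bench. x axis: the tapping direction, square to the face. Its x in the vise's frame is the gap behind that end: 0 at the start, at least 8 mm wanted, 18 mm at most.
- tap_right (a point): The same at the plate's right (-y) overhanging end, 66 mm right of the vise's middle, 78 mm above the bench.
- mallet: Small mallet, 0.15 to 0.3 kg, standing on its head, handle up. Origin at the centre of the head's underside; x along the head, z up. Head 70 mm long (flat black striking faces at x = -35 and 35 mm), 36 mm wide (y), 34 mm high. Flat wooden handle 16 mm (x) by 24 mm (y), up to z 102 mm. Grip across the 16 mm, just above the head, fingers in line with the head. It may tilt in the grip as it taps.
- mat: Cork mat fixed on the bench, 120 mm (x) by 100 mm (y), 4 mm thick, on which the mallet stands. Origin at the centre of its underside.
- tray: White parts tray, 120 x 100 x 25 mm, fixed on the bench; origin at the centre of its underside. Not needed.
- bottle: White plastic bottle, 44 mm across, 85 mm tall, standing loose near the vise; origin at the centre of its underside. Leave alone.
- tin: Flat round aluminium tin, 44 mm across, 18 mm tall, loose near the vise; origin at the centre of its underside. Leave alone.
- driver: Screwdriver 150 mm long, dark wooden handle, lying loose to the left of the vise and pointing away from it, its handle under the plate's left end (below 35 mm height). Origin on the bench under it. Leave alone.
- plate: Plain aluminium jaw plate 164 (y) x 12 (x) x 50 mm high, bottom edge 45 mm above the bench, held by friction on two level pins 34 mm left and right of the middle. Origin at the left pin, on the back face. About 9 N at a tap point slides that end out, the other stays; 0.016 rad askew it jams and needs 25 N. From jam to jam a tapped end moves 3 to 4 mm (half that from square). No spring back.

How it is judged:
By the outcome, as a careful person would: the job done as asked, in the order asked, and still so for the second after the job is handed in, with the robot touching nothing.
It also fails if it takes over 70 s, if anything falls off the work surface, if the arm or the gripper's body presses on something with over 40 N, if the wrist force passes 120 N, or if a joint passes its speed limit or range.

ROBOT

A 6-joint arm with a two-finger parallel gripper is mounted at the origin on the work surface. World frame = base frame: x ahead of the robot, y to its left, z up, the work surface at z = 0. Lengths are in m, angles in degrees, forces in N, time in s.
With the tool pointing down it reaches from about 0.4 to 0.825 m from the base axis. Payload 7 kg.
Tool frame: the origin (TCP) lies on the centre line of the jaws, within the pads' length; the fingertips stand 19 mm ahead of it and the grasp point (between the pads) is the TCP (r.tip_extent is the distance from the TCP to the fingertips, in m); z points along the fingers, y is the line along which they close (so a half turn about z gives the same grasp; the last joint's range is limited). The gripper opens to 88 mm and grips with 3 to 60 N. Pads are 19 mm wide; open, the fingers measure 130 mm over their backs; the gripper's body (78 mm by 193 mm) begins 47 mm behind the grasp point.
Start: joints at [-49.727, 20.546, 0.682, 0, -70.136, -16.507], TCP at [0.272, -0.618, 0.246] pointing down, gripper open.
Joint ranges: [-176.03, 176.03], [-82.01, 121.73], [-58.28, 71.71], [-173.87, 95.51], [-174.79, -0.11], [-173.66, 173.66]. Speed limits (degrees/s): [136.94, 136.94, 172.46, 180, 180, 180].

INTERFACE

Orientations are given as [roll, pitch, yaw] about the fixed x, y, z axes, in that order (R = Rz(yaw) Ry(pitch) Rx(roll)).
In Python, from plant import r gives the robot as it stands. The module is installed in compiled form; this text tells all that it offers.
- The arm moves only by the tool jog_arm, never from a script. Its argument "deltas" is a list that holds one entry, the list of rows, each a list of 5 numbers: the opening, from -1 (shut) to 1 (fully open), then the shift along the world's x, y, z in cm, then the turn about the world's z in rad. In form: [[[claw, dx, dy, dz, turn], ...]]. A call has 1 to 8 rows; each row shifts and turns the commanded pose from where the row before left it; what a row does not reach is not made up. A row lasts 1/8 s, in which the tool goes at most 62.5 mm and 10.7 degrees, less where a joint would pass 70% of its speed; a pose out of reach is approached as far as the arm can. A call with a gripper value outside its range is refused whole. The fingers move at their own pace and stop on an object; "force" is the grip in N (left out, the last holds). Time passes only in rows, so rows that do not move let the fingers close. It gives the time, the measured TCP pose, the force, the opening and the grip force at its end, in the units of the state.
- r.get_state(): the state, without advancing time (a new reading comes with each control period).
- r.capture(name): name is "scene" or "top"; returns the picture (400x640x3 uint8, blue, green, red); there is no depth.
- r.camera_info(name): a dict with "fx", "fy", "cx", "cy" (pixels), "k1" (the pictures are not rectified: a ray, as slopes to the right and down, at radius r is drawn at 1 + k1 r^2 times it, then the intrinsics apply), "view" (4x4, takes a point from world to camera coordinates). Camera axes: x right, y up, looking along -z (the intrinsics and any distortion apply to the point x, -y, -z); pixel columns grow to the right and rows downward; lengths in m; the calibration is good to about 2 mm. A picture is of the moment at which its call begins. camera_info takes no time and is no camera call.
- r.close_job(): hands the job in; it is judged then, once.
The state is a dict: "time_s": time; "joints": joint angles; "qd": joint speeds; "joint_torque": joint torques, N m; "tcp_pos": TCP position; "eef_rot": TCP orientation; "contact_force": force on the tool from outside, world axes, zero at the start; "moment": the same for the moment, N m; "gripper_width": finger opening in m; "gripper_force": force on a finger pad.
Only numpy, scipy, OpenCV 4.12 (cv2) and the standard library are available. Lean on these libraries where they do the work, as an engineer would, in place of code of your own. Each camera call takes 0.05 s, during which the arm holds its last target. There are 200 camera calls.

## Working session

There is one attempt and no reset: what is moved stays moved. The work goes in short steps, Python scripts to look and compute and a tool call to move; the robot and the scene stay as the last step left them, time stands still between calls to the robot, and variables do not carry over. Pictures are saved under pics/ and viewed, at most 10 in all, crops included, and the job is handed in when it is done.

Besides the shell and the picture viewer there is one more tool, called after ">>>" as a command line: name --argument value ..., lists and objects as JSON in quotes. jog_arm: Moves the arm, as the interface text tells. Its arguments: {"type":"object","properties":{"deltas":{"type":"array"},"force":{"type":"number"}},"required":["deltas"]}

```bash
mkdir -p pics
python3 - <<'E'
from plant import r
import cv2
for n in("scene","top"):
    cv2.imwrite(f"pics/{n}0.png",r.capture(n)); i=r.camera_info(n); print(n,{k:i[k] for k in i if k!='view'}); print(i['view'])
s=r.get_state(); print(s)
E
```

```text
scene {'fx': 435.5973252851852, 'fy': 435.5973252851852, 'cx': 311.71505437263517, 'cy': 193.74296753911256, 'k1': -0.04248016022546073}
[[ 0.24803867  0.96872196  0.00738744 -0.14335037]
 [-0.55183707  0.13502062  0.82294914  0.24354659]
 [ 0.79621145 -0.20819987  0.56806702 -1.44202566]
 [ 0.          0.          0.          1.        ]]
top {'fx': 434.64091569607723, 'fy': 434.64091569607723, 'cx': 322.88058872153204, 'cy': 208.11668445890822, 'k1': -0.014450907592511232}
[[ 0.00398366 -0.99997029 -0.00659879  0.01122682]
 [ 0.99285767  0.00316831  0.11926279 -0.58435885]
 [-0.11923834 -0.00702676  0.99284079 -0.98139381]
 [ 0.          0.          0.          1.        ]]
{'time_s': 0.1, 'joints': array([-4.97262405e+01,  2.05873368e+01,  6.37766936e-01, -1.97237071e-02,
       -7.01375319e+01, -1.65044620e+01]), 'qd': array([-0.07763099, -0.06490048,  0.06902235,  0.12966424,  0.08682337,
       -0.01053858]), 'joint_torque': array([-8.44107090e-04, -5.84161949e+01,  2.93752295e+01,  7.01558232e+00,
        1.01333534e-02, -5.06027800e-05]), 'tcp_pos': array([ 0.27184135, -0.61736398,  0.24470052]), 'eef_rot': array([ 1.79911219e+02, -6.96879957e-03, -1.56237413e+02]), 'contact_force': array([ 0.18900827,  0.26572959, -0.10773299]), 'moment': array([-0.00163727, -0.03842973, -0.04001795]), 'gripper_force': 0.0, 'gripper_width': 0.08770867509187369}
```

View pics/scene0.png

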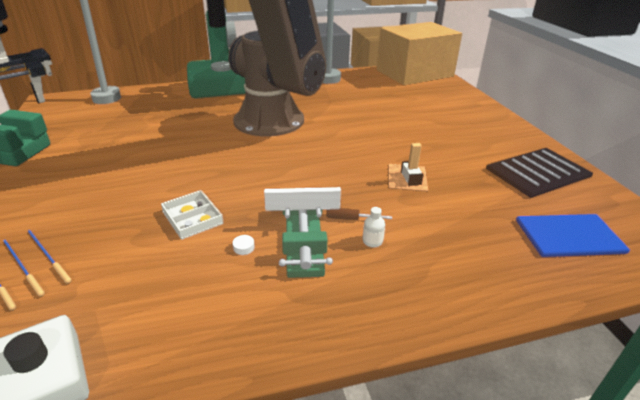

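View pics/top0.png

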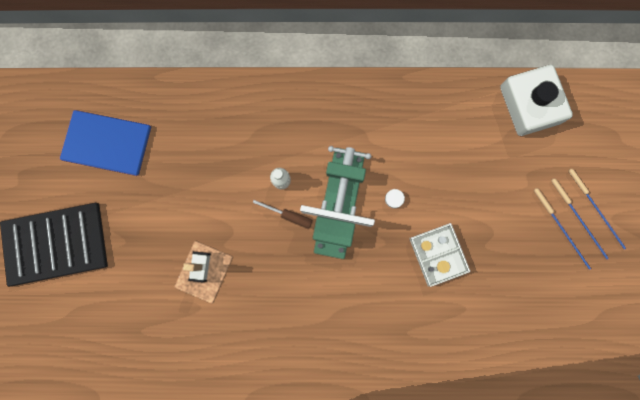

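```bash
cat > h.py <<'E'
import numpy as np, cv2
from plant import r
def ray(n,u,v):
    i=r.camera_info(n); V=np.array(i['view']); R=V[:3,:3]; C=-R.T@V[:3,3]
    K=np.array([[i['fx'],0,i['cx']],[0,i['fy'],i['cy']],[0,0,1]])
    p=cv2.undistortPoints(np.array([[[u,v]]],float),K,np.array([i['k1'],0,0,0.]))[0,0]
    return C,R.T@np.array([p[0],-p[1],-1.])
def onz(n,u,v,z):
    C,d=ray(n,u,v); return (C+d*(z-C[2])/d[2])[:2]
def proj(n,P):
    i=r.camera_info(n); q=(np.array(i['view'])@np.r_[P,1])[:3]; a=np.array([q[0],-q[1]])/-q[2]
    a=a*(1+i['k1']*(a@a)); return a*i['fx']+[i['cx'],i['cy']]
E
python3 - <<'E'
from h import *
t=cv2.imread('pics/top0.png'); s=cv2.imread('pics/scene0.png')
a=cv2.resize(t[140:260,240:410],None,fx=4.5,fy=4.5,interpolation=cv2.INTER_CUBIC)[:,:]
b=cv2.resize(t[235:310,165:265],None,fx=7,fy=7,interpolation=cv2.INTER_CUBIC)
cv2.imwrite('pics/a.png',a); cv2.imwrite('pics/b.png',b)
hsv=cv2.cvtColor(t,cv2.COLOR_BGR2HSV)
def rect(m,x0,x1,y0,y1,z,name):
    k=np.zeros_like(m); k[y0:y1,x0:x1]=m[y0:y1,x0:x1]
    c=max(cv2.findContours(k,cv2.RETR_EXTERNAL,cv2.CHAIN_APPROX_NONE)[0],key=cv2.contourArea)
    q=cv2.boxPoints(cv2.minAreaRect(c)); w=np.array([onz('top',*p,z) for p in q])
    print(name,cv2.contourArea(c),q.round(1).tolist(),'\n',w.round(4).tolist(),'c',w.mean(0).round(4),'edges',[(np.linalg.norm(w[i]-w[(i+1)%4]).round(4),np.degrees(np.arctan2(*(w[(i+1)%4]-w[i])[::-1])).round(1)) for i in range(2)])
rect(cv2.inRange(hsv,(0,0,190),(180,40,255)),290,385,200,230,.095,'plate')
rect(cv2.inRange(hsv,(70,60,20),(90,255,255)),300,380,140,265,.058,'green')
rect(cv2.inRange(hsv,(0,0,170),(180,50,255)),180,225,240,295,.038,'headwhite')
rect(cv2.inRange(hsv,(0,0,0),(180,255,60)),180,225,240,295,.038,'black')
E
```

```text
plate 384.5 [[299.79998779296875, 210.1999969482422], [303.29998779296875, 192.6999969482422], [376.20001220703125, 207.1999969482422], [372.70001220703125, 224.6999969482422]] 
 [[0.5724, 0.0637], [0.6114, 0.0564], [0.5794, -0.1042], [0.5408, -0.0962]] c [ 0.576  -0.0201] edges [(np.float64(0.0396), np.float64(-10.7)), (np.float64(0.1637), np.float64(-101.2))]
green 1194.0 [[310.20001220703125, 251.1999969482422], [317.20001220703125, 215.8000030517578], [354.5, 223.3000030517578], [347.5, 258.70001220703125]] 
 [[0.4834, 0.0415], [0.5638, 0.026], [0.547, -0.059], [0.4669, -0.0427]] c [ 0.5153 -0.0085] edges [(np.float64(0.0819), np.float64(-10.9)), (np.float64(0.0866), np.float64(-101.2))]
headwhite 212.5 [[188.60000610351562, 277.79998779296875], [192.10000610351562, 253.3000030517578], [206.39999389648438, 255.3000030517578], [202.89999389648438, 279.79998779296875]] 
 [[0.4218, 0.321], [0.4778, 0.3151], [0.4733, 0.2818], [0.4174, 0.2879]] c [0.4476 0.3014] edges [(np.float64(0.0563), np.float64(-6.0)), (np.float64(0.0336), np.float64(-97.7))]
black 4.0 [[198.0, 253.0], [198.39999389648438, 251.10000610351562], [209.1999969482422, 253.1999969482422], [208.8000030517578, 255.1999969482422]] 
 [[0.4786, 0.3014], [0.483, 0.3007], [0.4782, 0.2755], [0.4738, 0.2763]] c [0.4784 0.2885] edges [(np.float64(0.0045), np.float64(-9.3)), (np.float64(0.0256), np.float64(-100.9))]
```

View pics/a.png

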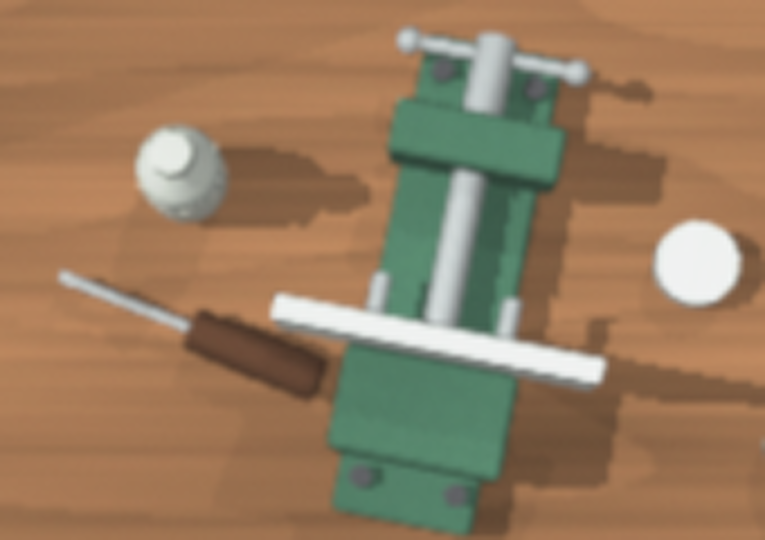

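View pics/b.png

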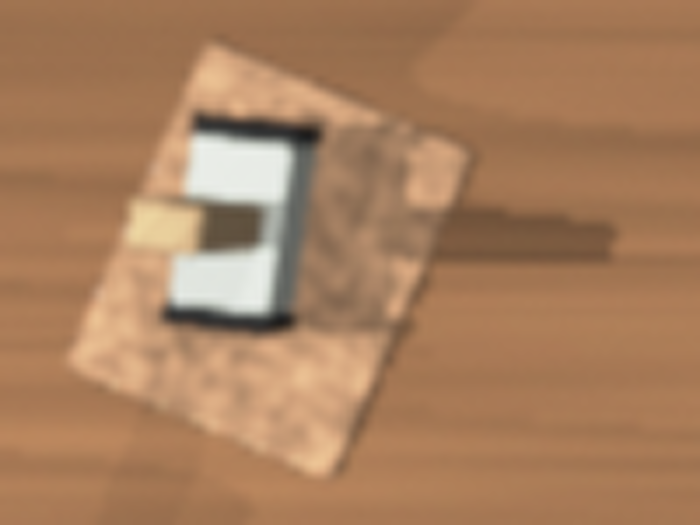

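Run:
```python
from h import *
f=lambda x,y:(240+x/4.5-.4,140+y/4.5-.4)
for n,p in dict(FL=(279,294),FR=(606,357),BL=(272,315),BR=(600,376)).items(): print(n,onz('top',*f(*p),.095).round(4))
g=lambda x,y:(165+x/7-.43,235+y/7-.43)
for n,p in dict(TL=(195,114),TR=(302,129),BL=(165,318),BR=(272,327)).items(): print(n,onz('top',*g(*p),.038).round(4))
t=cv2.imread('pics/top0.png');hsv=cv2.cvtColor(t,cv2.COLOR_BGR2HSV)
c=hsv[260:275,182:196]; print(hsv[267,188],hsv[267,180])
m=cv2.inRange(hsv,(15,60,190),(35,140,255)); m[:255]=0;m[280:]=0;m[:,:182]=0;m[:,200:]=0
M=cv2.moments(m,True); print(M['m00'],'handle',onz('top',M['m10']/M['m00'],M['m01']/M['m00'],.106).round(4))
s=cv2.imread('pics/scene0.png');print(proj('scene',[.4495,.299,.106]),proj('scene',[.4495,.299,.038]))
for sx in(-1,1):
  a=np.radians(-6.5);print(proj('scene',np.r_[.4495+sx*.035*np.cos(a),.299+sx*.035*np.sin(a),.038]))
cv2.imwrite('pics/c.png',cv2.resize(s[130:200,375:445],None,fx=8,fy=8,interpolation=cv2.INTER_CUBIC))
```

```text
FL [0.584  0.0598]
FR [ 0.5536 -0.0998]
BL [0.5737 0.0631]
BR [ 0.5443 -0.0968]
TL [0.4835 0.3145]
TR [0.4787 0.2789]
BL [0.4168 0.3218]
BR [0.4141 0.2865]
[ 19  84 233] [ 13 126 174]
77.0 handle [0.4476 0.3033]
[415.10769618 144.5207124 ] [411.41945622 167.80419864]
[407.15997781 161.01000376]
[415.89633781 174.95096608]
```

View pics/c.png

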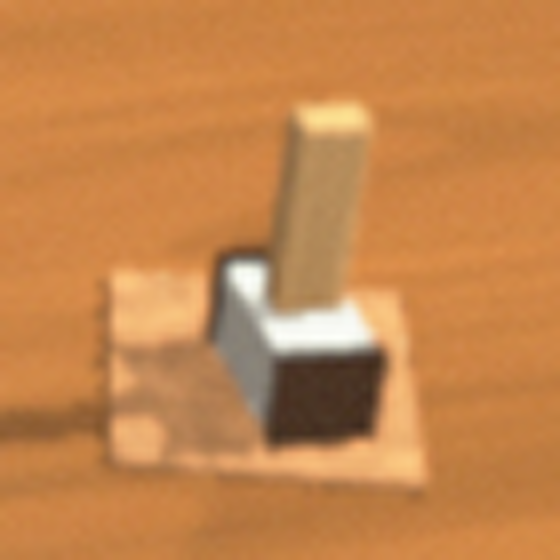

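>>> jog_arm --deltas '[[[1, 2.5, 5.5, 0, 0.13], [1, 2.5, 5.5, 0, 0.13], [1, 2.5, 5.5, 0, 0.13], [1, 2.5, 5.5, 0, 0.13], [1, 2.5, 5.5, 0, 0.13], [1, 2.5, 5.5, 0, 0.13], [1, 2.5, 5.5, 0, 0.13], [1, 2.5, 5.5, 0, 0.13]]]'

```text
time_s: 1.1
tcp_pos: [0.4723, -0.1758, 0.2456]
eef_rot: [-180.0, 0.0, -96.4]
contact_force: [1.6, -0.5, -0.9]
gripper_width: 0.0875
gripper_force: 0.0
```

>>> jog_arm --deltas '[[[1, -0.3, 5.5, 0, 0], [1, -0.3, 5.5, 0, 0], [1, -0.3, 5.5, 0, 0], [1, -0.3, 5.5, 0, 0], [1, -0.3, 5.5, 0, 0], [1, -0.3, 5.5, 0, 0], [1, -0.3, 5.5, 0, 0], [1, -0.3, 5.5, 0, 0]]]'

```text
time_s: 2.1
tcp_pos: [0.4474, 0.264, 0.2455]
eef_rot: [180.0, 0.0, -96.6]
contact_force: [1.0, 0.4, -0.5]
gripper_width: 0.0874
gripper_force: 0.0
```

>>> jog_arm --deltas '[[[1, 0, 3, -2, 0], [1, 0, 0.8, -2, 0], [1, 0, 0, 0, 0]]]'

```text
time_s: 2.48
tcp_pos: [0.447, 0.2999, 0.2037]
eef_rot: [179.9, -0.2, -96.6]
contact_force: [-0.1, 0.8, 0.4]
gripper_width: 0.0875
gripper_force: 0.0
```

>>> jog_arm --deltas '[[[1, 0.1, 0.1, -3, 0], [1, 0, 0, -3, 0], [1, 0, 0, -3, 0], [1, 0, 0, -3, 0], [1, 0, 0, -2.3, 0], [1, 0, 0, 0, 0], [1, 0, 0, 0, 0]]]'

```text
time_s: 3.35
tcp_pos: [0.4497, 0.3016, 0.0639]
eef_rot: [-179.9, 0.1, -96.6]
contact_force: [0.3, 0.8, 0.6]
gripper_width: 0.0876
gripper_force: 0.0
```

Run:
```python
from h import *
for i in range(4):
    s=r.get_state(); print(s['tcp_pos'].round(4),s['eef_rot'].round(2))
    im=r.capture('scene')
cv2.imwrite('pics/d.png',cv2.resize(im[100:210,340:480],None,fx=5,fy=5,interpolation=cv2.INTER_CUBIC))
```

```text
[0.4497 0.3016 0.0639] [-1.7994e+02  7.0000e-02 -9.6650e+01]
[0.4498 0.3018 0.0641] [-1.7992e+02  1.0000e-01 -9.6650e+01]
[0.4497 0.3018 0.064 ] [-1.7993e+02  1.1000e-01 -9.6650e+01]
[0.4496 0.3018 0.0639] [-1.7993e+02  1.1000e-01 -9.6650e+01]
```

View pics/d.png

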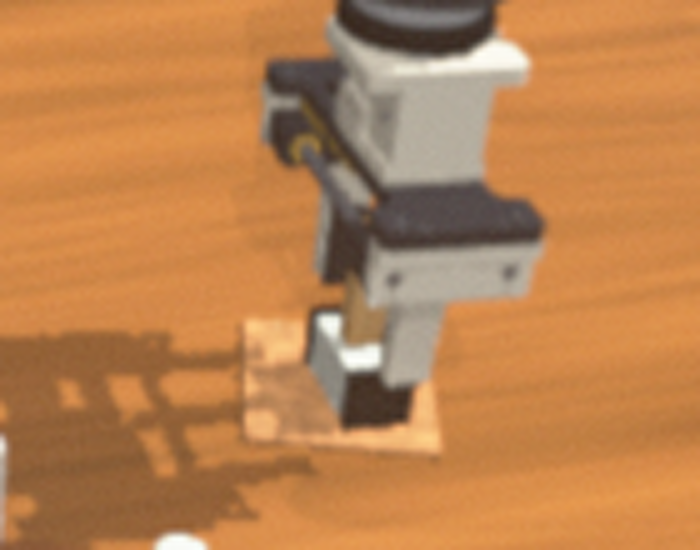

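>>> jog_arm --deltas '[[[1, -0.1, 0, 0, 0], [-1, 0, 0, 0, 0], [-1, 0, 0, 0, 0], [-1, 0, 0, 0, 0], [-1, 0, 0, 0, 0], [-1, 0, 0, 0, 0], [-1, 0, 0, 0, 0], [-1, 0, 0, 0, 0]]]' --force 50

```text
time_s: 4.55
tcp_pos: [0.448, 0.3013, 0.0626]
eef_rot: [-180.0, -0.0, -96.6]
contact_force: [0.3, 0.7, -0.8]
gripper_width: 0.0229
gripper_force: 0.0
```

>>> jog_arm --deltas '[[[-1, 0, 0, 0, 0], [-1, 0, 0, 0, 0], [-1, 0, 0, 0, 0]]]'

```text
time_s: 4.92
tcp_pos: [0.448, 0.3013, 0.0626]
eef_rot: [180.0, 0.0, -96.6]
contact_force: [-1.4, 1.1, 0.5]
gripper_width: 0.0158
gripper_force: 50.0
```

>>> jog_arm --deltas '[[[-1, 0, 0, 2, 0], [-1, 0, 0, 3.65, 0], [-1, 1.2, -4.1, 0, -0.02], [-1, 1.2, -4.1, 0, -0.02], [-1, 1.2, -4.1, 0, -0.02], [-1, 1.2, -4.1, 0, -0.017], [-1, 1.2, -4.1, 0, 0], [-1, 1.3, -3.9, 0, 0]]]'

```text
time_s: 5.92
tcp_pos: [0.5208, 0.0557, 0.1187]
eef_rot: [180.0, -0.0, -101.1]
contact_force: [0.1, 1.1, -2.8]
gripper_width: 0.0157
gripper_force: 50.0
```

>>> jog_arm --deltas '[[[-1, 0, 0, 0, 0], [-1, 0, 0, 0, 0], [-1, 0, 0, 0, 0]]]'

```text
time_s: 6.3
tcp_pos: [0.5208, 0.0579, 0.1189]
eef_rot: [180.0, -0.0, -101.0]
contact_force: [0.2, -0.1, -2.7]
gripper_width: 0.0157
gripper_force: 50.0
```

Run:
```python
from h import *
s=r.get_state(); print(s['tcp_pos'].round(4),s['contact_force'].round(2),s['moment'].round(3))
im=r.capture('scene');tp=r.capture('top'); f=dict(fx=4,fy=4,interpolation=cv2.INTER_CUBIC)
cv2.imwrite('pics/e.png',np.hstack([cv2.resize(im[150:270,250:350],None,**f),cv2.resize(tp[150:270,260:360],None,**f)]))
```

```text
[0.5208 0.0579 0.1189] [ 0.21 -0.13 -2.72] [0.088 0.067 0.03 ]
```

View pics/e.png

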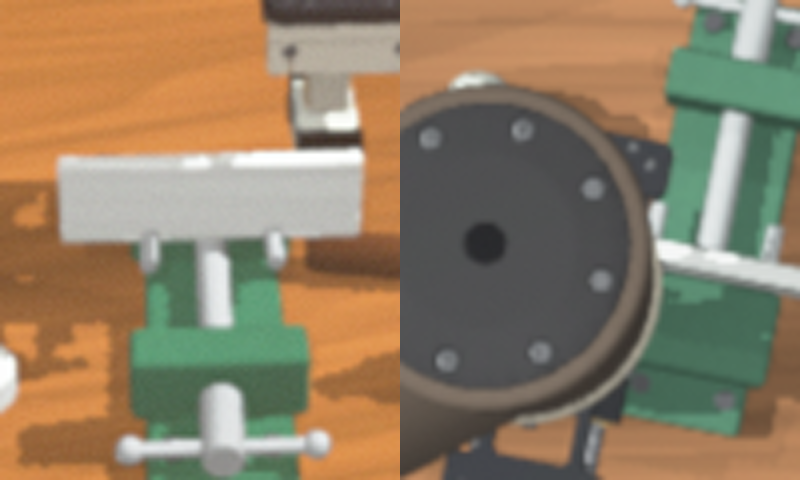

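>>> jog_arm --deltas '[[[-1, 0.3, -0.06, 0, 0], [-1, 0.3, -0.06, 0, 0], [-1, 0.2, -0.04, 0, 0], [-1, 0.1, -0.02, 0, 0], [-1, 0.1, -0.02, 0, 0], [-1, 0, 0, 0, 0]]]'

```text
time_s: 7.15
tcp_pos: [0.531, 0.0552, 0.119]
eef_rot: [180.0, -0.0, -101.1]
contact_force: [0.0, 0.1, -3.4]
gripper_width: 0.016
gripper_force: 50.0
```

>>> jog_arm --deltas '[[[-1, 0.1, -0.02, 0, 0], [-1, 0.1, -0.02, 0, 0]]]'

```text
time_s: 7.4
tcp_pos: [0.5331, 0.0549, 0.1191]
eef_rot: [-180.0, 0.0, -101.1]
contact_force: [-0.4, -0.6, -1.8]
gripper_width: 0.016
gripper_force: 50.0
```

>>> jog_arm --deltas '[[[-1, 0.05, -0.01, 0, 0], [-1, 0.05, -0.01, 0, 0]]]'

```text
time_s: 7.65
tcp_pos: [0.534, 0.0546, 0.119]
eef_rot: [180.0, -0.0, -101.1]
contact_force: [-0.2, 0.0, -2.5]
gripper_width: 0.0157
gripper_force: 50.0
```

>>> jog_arm --deltas '[[[-1, 0.05, -0.01, 0, 0], [-1, 0.05, -0.01, 0, 0]]]'

```text
time_s: 7.9
tcp_pos: [0.535, 0.0544, 0.1191]
eef_rot: [180.0, -0.0, -101.1]
contact_force: [-0.3, -0.6, -2.9]
gripper_width: 0.0156
gripper_force: 50.0
```

>>> jog_arm --deltas '[[[-1, 0.05, -0.01, 0, 0], [-1, 0.05, -0.01, 0, 0]]]'

```text
time_s: 8.15
tcp_pos: [0.5358, 0.0542, 0.119]
eef_rot: [180.0, -0.0, -101.1]
contact_force: [-2.3, 1.6, -2.1]
gripper_width: 0.0156
gripper_force: 50.0
```

>>> jog_arm --deltas '[[[-1, 0.05, -0.01, 0, 0]]]'

```text
time_s: 8.28
tcp_pos: [0.5358, 0.0542, 0.1189]
eef_rot: [179.9, -0.0, -101.1]
contact_force: [-4.3, 1.8, -1.4]
gripper_width: 0.0158
gripper_force: 50.0
```

>>> jog_arm --deltas '[[[-1, 0.05, -0.01, 0, 0]]]'

```text
time_s: 8.4
tcp_pos: [0.5359, 0.0541, 0.1187]
eef_rot: [179.9, -0.0, -101.1]
contact_force: [-6.4, 4.1, 0.5]
gripper_width: 0.0157
gripper_force: 50.0
```

>>> jog_arm --deltas '[[[-1, 0.05, -0.01, 0, 0]]]'

```text
time_s: 8.52
tcp_pos: [0.5359, 0.0539, 0.1186]
eef_rot: [179.8, -0.0, -101.1]
contact_force: [-8.0, 3.7, 0.8]
gripper_width: 0.0155
gripper_force: 50.0
```

>>> jog_arm --deltas '[[[-1, 0.05, -0.01, 0, 0]]]'

```text
time_s: 8.65
tcp_pos: [0.536, 0.0539, 0.1185]
eef_rot: [179.8, -0.0, -101.1]
contact_force: [-9.8, 3.7, 2.5]
gripper_width: 0.0155
gripper_force: 50.0
```

>>> jog_arm --deltas '[[[-1, 0.05, -0.01, 0, 0]]]'

```text
time_s: 8.78
tcp_pos: [0.5363, 0.0538, 0.1185]
eef_rot: [179.8, -0.1, -101.1]
contact_force: [-10.0, 5.3, 1.8]
gripper_width: 0.0158
gripper_force: 50.0
```

>>> jog_arm --deltas '[[[-1, 0, 0, 0, 0]]]'

```text
time_s: 8.9
tcp_pos: [0.5364, 0.0538, 0.1185]
eef_rot: [179.8, -0.0, -101.1]
contact_force: [-9.2, 4.3, 1.8]
gripper_width: 0.0159
gripper_force: 50.0
```

>>> jog_arm --deltas '[[[-1, 0.05, -0.01, 0, 0], [-1, 0.04, -0.01, 0, 0]]]'

```text
time_s: 9.15
tcp_pos: [0.5372, 0.0536, 0.1185]
eef_rot: [179.8, -0.0, -101.1]
contact_force: [-10.2, 4.8, 1.5]
gripper_width: 0.0157
gripper_force: 50.0
```

>>> jog_arm --deltas '[[[-1, 0.05, -0.01, 0, 0]]]'

```text
time_s: 9.28
tcp_pos: [0.5374, 0.0535, 0.1185]
eef_rot: [179.7, -0.1, -101.1]
contact_force: [-11.6, 6.1, 4.4]
gripper_width: 0.0157
gripper_force: 50.0
```

>>> jog_arm --deltas '[[[-1, -1.18, 0.23, 0, 0], [-1, 0, 0, 1.5, 0], [-1, -0.62, -3.46, 0, 0], [-1, -0.7, -4, 0, 0], [-1, -0.6, -3.5, 0, 0], [-1, -0.4, -2, 0, 0], [-1, 0, 0, -1.5, 0], [-1, 0, 0, 0, 0]]]'

```text
time_s: 10.28
tcp_pos: [0.5045, -0.0738, 0.1184]
eef_rot: [179.9, -0.0, -101.1]
contact_force: [-1.0, 0.9, -1.9]
gripper_width: 0.0156
gripper_force: 50.0
```

>>> jog_arm --deltas '[[[-1, 0.15, -0.03, 0, 0], [-1, 0.15, -0.03, 0, 0]]]'

```text
time_s: 10.52
tcp_pos: [0.5085, -0.0739, 0.1194]
eef_rot: [-180.0, 0.0, -101.0]
contact_force: [0.0, 0.3, -2.4]
gripper_width: 0.016
gripper_force: 50.0
```

>>> jog_arm --deltas '[[[-1, 0.1, -0.02, 0, 0], [-1, 0.05, -0.01, 0, 0]]]'

```text
time_s: 10.78
tcp_pos: [0.5093, -0.0745, 0.1191]
eef_rot: [180.0, 0.0, -101.0]
contact_force: [-1.1, 1.3, -2.5]
gripper_width: 0.016
gripper_force: 50.0
```

>>> jog_arm --deltas '[[[-1, 0.05, -0.01, 0, 0], [-1, 0.05, -0.01, 0, 0], [-1, 0.05, -0.01, 0, 0]]]'

```text
time_s: 11.15
tcp_pos: [0.5094, -0.075, 0.1186]
eef_rot: [179.8, -0.0, -101.1]
contact_force: [-6.3, 4.0, 0.1]
gripper_width: 0.0154
gripper_force: 50.0
```

>>> jog_arm --deltas '[[[-1, 0.05, -0.01, 0, 0], [-1, 0.05, -0.01, 0, 0]]]'

```text
time_s: 11.4
tcp_pos: [0.51, -0.0752, 0.1185]
eef_rot: [179.8, -0.0, -101.1]
contact_force: [-7.6, 3.3, 0.2]
gripper_width: 0.016
gripper_force: 50.0
```

>>> jog_arm --deltas '[[[-1, 0.05, -0.01, 0, 0], [-1, 0.05, -0.01, 0, 0]]]'

```text
time_s: 11.65
tcp_pos: [0.511, -0.0754, 0.1185]
eef_rot: [179.8, -0.0, -101.1]
contact_force: [-7.3, 3.6, 1.0]
gripper_width: 0.016
gripper_force: 50.0
```

>>> jog_arm --deltas '[[[-1, 0.05, -0.01, 0, 0], [-1, 0.05, -0.01, 0, 0]]]'

```text
time_s: 11.9
tcp_pos: [0.5118, -0.0757, 0.1185]
eef_rot: [179.8, -0.0, -101.1]
contact_force: [-8.8, 5.3, 1.7]
gripper_width: 0.016
gripper_force: 50.0
```

>>> jog_arm --deltas '[[[-1, 0.04, -0.01, 0, 0]]]'

```text
time_s: 12.02
tcp_pos: [0.512, -0.0758, 0.1185]
eef_rot: [179.8, -0.0, -101.1]
contact_force: [-8.4, 5.5, 2.2]
gripper_width: 0.0162
gripper_force: 50.0
```

>>> jog_arm --deltas '[[[-1, 0.04, -0.01, 0, 0]]]'

```text
time_s: 12.15
tcp_pos: [0.5123, -0.0758, 0.1185]
eef_rot: [179.7, -0.0, -101.1]
contact_force: [-8.7, 5.3, 3.1]
gripper_width: 0.0159
gripper_force: 50.0
```

>>> jog_arm --deltas '[[[-1, 0.02, 0, 0, 0]]]'

```text
time_s: 12.28
tcp_pos: [0.5124, -0.0759, 0.1185]
eef_rot: [179.7, -0.0, -101.1]
contact_force: [-9.7, 4.3, 3.5]
gripper_width: 0.0161
gripper_force: 50.0
```

>>> jog_arm --deltas '[[[-1, -1.18, 0.23, 0, 0], [-1, 0, 0, 1.5, 0], [-1, 0.5, 3.3, 0, 0], [-1, 0.7, 4, 0, 0], [-1, 0.6, 3.5, 0, 0], [-1, 0.4, 2.03, 0, 0], [-1, 0, 0, -1.5, 0], [-1, 0.65, 0, 0, 0]]]'

```text
time_s: 13.28
tcp_pos: [0.5305, 0.0539, 0.1179]
eef_rot: [179.9, -0.1, -101.1]
contact_force: [0.7, -0.1, -2.8]
gripper_width: 0.0158
gripper_force: 50.0
```

>>> jog_arm --deltas '[[[-1, 0.15, -0.03, 0, 0], [-1, 0.1, -0.02, 0, 0], [-1, 0.05, -0.01, 0, 0]]]'

```text
time_s: 13.65
tcp_pos: [0.5348, 0.0537, 0.1193]
eef_rot: [-180.0, 0.0, -101.1]
contact_force: [-0.7, 0.2, -2.9]
gripper_width: 0.0158
gripper_force: 50.0
```

>>> jog_arm --deltas '[[[-1, 0.05, -0.01, 0, 0], [-1, 0.05, -0.01, 0, 0]]]'

```text
time_s: 13.9
tcp_pos: [0.5356, 0.0539, 0.1192]
eef_rot: [-180.0, 0.0, -101.1]
contact_force: [0.2, -0.1, -3.3]
gripper_width: 0.0157
gripper_force: 50.0
```

>>> jog_arm --deltas '[[[-1, 0.05, -0.01, 0, 0], [-1, 0.05, -0.01, 0, 0]]]'

```text
time_s: 14.15
tcp_pos: [0.5364, 0.0538, 0.119]
eef_rot: [180.0, -0.0, -101.1]
contact_force: [-2.6, 0.1, -1.9]
gripper_width: 0.0158
gripper_force: 50.0
```

>>> jog_arm --deltas '[[[-1, 0.05, -0.01, 0, 0], [-1, 0.05, -0.01, 0, 0], [-1, 0.05, -0.01, 0, 0]]]'

```text
time_s: 14.52
tcp_pos: [0.5368, 0.0535, 0.1187]
eef_rot: [179.9, -0.0, -101.1]
contact_force: [-7.0, 3.3, 1.0]
gripper_width: 0.0158
gripper_force: 50.0
```

>>> jog_arm --deltas '[[[-1, 0.05, -0.01, 0, 0], [-1, 0.05, -0.01, 0, 0]]]'

```text
time_s: 14.78
tcp_pos: [0.5374, 0.0534, 0.1187]
eef_rot: [179.8, -0.0, -101.1]
contact_force: [-8.8, 3.5, 2.1]
gripper_width: 0.0159
gripper_force: 50.0
```

>>> jog_arm --deltas '[[[-1, 0.05, -0.01, 0, 0], [-1, 0.05, -0.01, 0, 0]]]'

```text
time_s: 15.02
tcp_pos: [0.538, 0.0531, 0.1185]
eef_rot: [179.8, -0.0, -101.1]
contact_force: [-8.4, 4.9, 1.4]
gripper_width: 0.0161
gripper_force: 50.0
```

>>> jog_arm --deltas '[[[-1, 0.05, -0.01, 0, 0], [-1, 0.05, -0.01, 0, 0]]]'

```text
time_s: 15.28
tcp_pos: [0.5389, 0.0529, 0.1184]
eef_rot: [179.8, -0.0, -101.1]
contact_force: [-9.3, 4.5, 2.1]
gripper_width: 0.0156
gripper_force: 50.0
```

>>> jog_arm --deltas '[[[-1, 0.05, -0.01, 0, 0], [-1, 0.05, -0.01, 0, 0]]]'

```text
time_s: 15.52
tcp_pos: [0.5394, 0.0529, 0.1184]
eef_rot: [179.7, -0.0, -101.1]
contact_force: [-12.9, 7.0, 5.2]
gripper_width: 0.0158
gripper_force: 50.0
```

>>> jog_arm --deltas '[[[-1, 0.03, -0.01, 0, 0]]]'

```text
time_s: 15.65
tcp_pos: [0.5394, 0.0528, 0.1183]
eef_rot: [179.7, -0.1, -101.1]
contact_force: [-13.6, 7.5, 5.3]
gripper_width: 0.0157
gripper_force: 50.0
```

>>> jog_arm --deltas '[[[-1, -1.18, 0.23, 0, 0], [-1, 0, 0, 1.5, 0], [-1, -0.7, -3.4, 0, 0], [-1, -0.7, -4, 0, 0], [-1, -0.7, -3.5, 0, 0], [-1, -0.4, -2.05, 0, 0], [-1, 0, 0, -1.5, 0], [-1, 0.2, 0, 0, 0]]]'

```text
time_s: 16.65
tcp_pos: [0.5073, -0.0746, 0.1185]
eef_rot: [179.9, -0.0, -101.1]
contact_force: [-0.6, 0.1, -2.5]
gripper_width: 0.0159
gripper_force: 50.0
```

>>> jog_arm --deltas '[[[-1, 0.15, -0.03, 0, 0], [-1, 0.1, -0.02, 0, 0], [-1, 0.05, -0.01, 0, 0]]]'

```text
time_s: 17.02
tcp_pos: [0.5109, -0.0749, 0.1192]
eef_rot: [-180.0, 0.0, -101.0]
contact_force: [-1.4, -0.2, -4.0]
gripper_width: 0.0159
gripper_force: 50.0
```

>>> jog_arm --deltas '[[[-1, 0.05, -0.01, 0, 0], [-1, 0.05, -0.01, 0, 0]]]'

```text
time_s: 17.27
tcp_pos: [0.5111, -0.0753, 0.1189]
eef_rot: [179.9, -0.0, -101.1]
contact_force: [-2.1, 1.8, -0.7]
gripper_width: 0.0159
gripper_force: 50.0
```

>>> jog_arm --deltas '[[[-1, 0.05, -0.01, 0, 0], [-1, 0.05, -0.01, 0, 0]]]'

```text
time_s: 17.52
tcp_pos: [0.5113, -0.0756, 0.1187]
eef_rot: [179.9, -0.0, -101.1]
contact_force: [-5.6, 3.1, -0.2]
gripper_width: 0.0159
gripper_force: 50.0
```

>>> jog_arm --deltas '[[[-1, 0.05, -0.01, 0, 0], [-1, 0.05, -0.01, 0, 0], [-1, 0.05, -0.01, 0, 0]]]'

```text
time_s: 17.9
tcp_pos: [0.5122, -0.0759, 0.1185]
eef_rot: [179.8, -0.0, -101.1]
contact_force: [-7.4, 4.7, 0.2]
gripper_width: 0.0159
gripper_force: 50.0
```

>>> jog_arm --deltas '[[[-1, 0.05, -0.01, 0, 0], [-1, 0.05, -0.01, 0, 0]]]'

```text
time_s: 18.15
tcp_pos: [0.5132, -0.0761, 0.1185]
eef_rot: [179.8, -0.0, -101.1]
contact_force: [-6.2, 4.3, 0.7]
gripper_width: 0.0157
gripper_force: 50.0
```

>>> jog_arm --deltas '[[[-1, 0.05, -0.01, 0, 0], [-1, 0.05, -0.01, 0, 0]]]'

```text
time_s: 18.4
tcp_pos: [0.5138, -0.0764, 0.1185]
eef_rot: [179.8, -0.0, -101.1]
contact_force: [-8.7, 3.3, 2.3]
gripper_width: 0.0158
gripper_force: 50.0
```

>>> jog_arm --deltas '[[[-1, 0.05, -0.01, 0, 0], [-1, 0.05, -0.01, 0, 0]]]'

```text
time_s: 18.65
tcp_pos: [0.5146, -0.0766, 0.1185]
eef_rot: [179.7, -0.0, -101.1]
contact_force: [-9.4, 3.4, 3.1]
gripper_width: 0.0159
gripper_force: 50.0
```

>>> jog_arm --deltas '[[[-1, 0.05, -0.01, 0, 0]]]'

```text
time_s: 18.77
tcp_pos: [0.5148, -0.0767, 0.1184]
eef_rot: [179.7, -0.1, -101.1]
contact_force: [-11.1, 5.4, 3.4]
gripper_width: 0.0157
gripper_force: 50.0
```

>>> jog_arm --deltas '[[[-1, 0.03, -0.01, 0, 0]]]'

```text
time_s: 18.9
tcp_pos: [0.5148, -0.0767, 0.1183]
eef_rot: [179.7, -0.1, -101.1]
contact_force: [-11.0, 5.6, 4.3]
gripper_width: 0.0158
gripper_force: 50.0
```

>>> jog_arm --deltas '[[[-1, -1.18, 0.23, 0, 0], [-1, 0, 0, 1.5, 0], [-1, 0.6, 3.3, 0, 0], [-1, 0.7, 4, 0, 0], [-1, 0.7, 3.5, 0, 0], [-1, 0.4, 2.03, 0, 0], [-1, 0, 0, -1.5, 0], [-1, 0.5, 0, 0, 0]]]'

```text
time_s: 19.9
tcp_pos: [0.534, 0.053, 0.1179]
eef_rot: [179.9, -0.1, -101.1]
contact_force: [-1.2, 0.1, -2.6]
gripper_width: 0.0157
gripper_force: 50.0
```

>>> jog_arm --deltas '[[[-1, 0.15, -0.03, 0, 0], [-1, 0.1, -0.02, 0, 0], [-1, 0.05, -0.01, 0, 0]]]'

```text
time_s: 20.27
tcp_pos: [0.5379, 0.0528, 0.1192]
eef_rot: [180.0, -0.0, -101.1]
contact_force: [-2.1, 0.2, -2.1]
gripper_width: 0.016
gripper_force: 50.0
```

>>> jog_arm --deltas '[[[-1, 0.05, -0.01, 0, 0], [-1, 0.05, -0.01, 0, 0]]]'

```text
time_s: 20.52
tcp_pos: [0.5381, 0.0528, 0.1189]
eef_rot: [179.9, -0.0, -101.1]
contact_force: [-5.4, 0.5, 0.5]
gripper_width: 0.0159
gripper_force: 50.0
```

>>> jog_arm --deltas '[[[-1, 0.05, -0.01, 0, 0], [-1, 0.05, -0.01, 0, 0]]]'

```text
time_s: 20.78
tcp_pos: [0.5386, 0.0526, 0.1188]
eef_rot: [179.9, -0.1, -101.1]
contact_force: [-7.5, 1.2, 1.7]
gripper_width: 0.0157
gripper_force: 50.0
```

>>> jog_arm --deltas '[[[-1, 0.05, -0.01, 0, 0], [-1, 0.05, -0.01, 0, 0]]]'

```text
time_s: 21.02
tcp_pos: [0.5395, 0.0525, 0.1188]
eef_rot: [179.8, -0.1, -101.1]
contact_force: [-7.5, 2.4, 2.9]
gripper_width: 0.0157
gripper_force: 50.0
```

>>> jog_arm --deltas '[[[-1, 0.05, -0.01, 0, 0], [-1, 0.05, -0.01, 0, 0]]]'

```text
time_s: 21.28
tcp_pos: [0.5401, 0.0524, 0.1187]
eef_rot: [179.8, -0.0, -101.1]
contact_force: [-9.1, 2.7, 2.7]
gripper_width: 0.0158
gripper_force: 50.0
```

>>> jog_arm --deltas '[[[-1, 0.05, -0.01, 0, 0], [-1, 0.05, -0.01, 0, 0]]]'

```text
time_s: 21.52
tcp_pos: [0.5409, 0.0522, 0.1186]
eef_rot: [179.8, -0.1, -101.1]
contact_force: [-10.2, 4.2, 2.4]
gripper_width: 0.0157
gripper_force: 50.0
```

>>> jog_arm --deltas '[[[-1, 0.05, -0.01, 0, 0]]]'

```text
time_s: 21.65
tcp_pos: [0.5414, 0.0521, 0.1186]
eef_rot: [179.8, -0.1, -101.1]
contact_force: [-11.2, 3.3, 4.5]
gripper_width: 0.0157
gripper_force: 50.0
```

>>> jog_arm --deltas '[[[-1, 0.04, -0.01, 0, 0]]]'

```text
time_s: 21.78
tcp_pos: [0.5415, 0.0521, 0.1186]
eef_rot: [179.8, -0.1, -101.1]
contact_force: [-13.3, 3.9, 4.1]
gripper_width: 0.0156
gripper_force: 50.0
```

>>> jog_arm --deltas '[[[-1, -1.18, 0.23, 0, 0], [-1, 0, 0, 1.5, 0], [-1, -0.7, -3.4, 0, 0], [-1, -0.7, -4, 0, 0], [-1, -0.7, -3.5, 0, 0], [-1, -0.4, -2.05, 0, 0], [-1, 0, 0, -1.5, 0], [-1, 0.37, 0, 0, 0]]]'

```text
time_s: 22.78
tcp_pos: [0.5106, -0.0751, 0.1185]
eef_rot: [179.9, -0.0, -101.1]
contact_force: [0.5, -0.5, -3.2]
gripper_width: 0.0157
gripper_force: 50.0
```

>>> jog_arm --deltas '[[[-1, 0.15, -0.03, 0, 0], [-1, 0.1, -0.02, 0, 0], [-1, 0.05, -0.01, 0, 0], [-1, 0.05, -0.01, 0, 0]]]'

```text
time_s: 23.28
tcp_pos: [0.5136, -0.0756, 0.1189]
eef_rot: [179.9, -0.0, -101.1]
contact_force: [-5.0, 2.2, -1.4]
gripper_width: 0.0158
gripper_force: 50.0
```

>>> jog_arm --deltas '[[[-1, 0.05, -0.01, 0, 0], [-1, 0.05, -0.01, 0, 0], [-1, 0.05, -0.01, 0, 0]]]'

```text
time_s: 23.65
tcp_pos: [0.5141, -0.076, 0.1186]
eef_rot: [179.8, -0.0, -101.1]
contact_force: [-7.0, 4.2, 0.2]
gripper_width: 0.0155
gripper_force: 50.0
```

>>> jog_arm --deltas '[[[-1, 0.05, -0.01, 0, 0], [-1, 0.05, -0.01, 0, 0]]]'

```text
time_s: 23.9
tcp_pos: [0.5151, -0.0762, 0.1185]
eef_rot: [179.8, -0.0, -101.1]
contact_force: [-6.8, 4.5, 0.4]
gripper_width: 0.0158
gripper_force: 50.0
```

>>> jog_arm --deltas '[[[-1, 0.05, -0.01, 0, 0], [-1, 0.05, -0.01, 0, 0]]]'

```text
time_s: 24.15
tcp_pos: [0.5159, -0.0764, 0.1186]
eef_rot: [179.8, -0.0, -101.1]
contact_force: [-7.8, 4.5, 1.1]
gripper_width: 0.0157
gripper_force: 50.0
```

>>> jog_arm --deltas '[[[-1, 0.05, -0.01, 0, 0], [-1, 0.05, -0.01, 0, 0]]]'

```text
time_s: 24.4
tcp_pos: [0.5166, -0.0766, 0.1186]
eef_rot: [179.8, -0.0, -101.1]
contact_force: [-8.4, 6.0, 3.0]
gripper_width: 0.0157
gripper_force: 50.0
```

>>> jog_arm --deltas '[[[-1, 0.05, -0.01, 0, 0]]]'

```text
time_s: 24.52
tcp_pos: [0.517, -0.0767, 0.1186]
eef_rot: [179.8, -0.0, -101.1]
contact_force: [-9.1, 5.3, 3.0]
gripper_width: 0.016
gripper_force: 50.0
```

>>> jog_arm --deltas '[[[-1, 0.04, -0.01, 0, 0]]]'

```text
time_s: 24.65
tcp_pos: [0.5171, -0.0768, 0.1185]
eef_rot: [179.7, -0.0, -101.1]
contact_force: [-11.0, 5.7, 2.2]
gripper_width: 0.0158
gripper_force: 50.0
```

>>> jog_arm --deltas '[[[-1, -1.18, 0.23, 0, 0], [-1, 0, 0, 1.5, 0], [-1, 0.6, 3.3, 0, 0], [-1, 0.7, 4, 0, 0], [-1, 0.7, 3.5, 0, 0], [-1, 0.4, 2.05, 0, 0], [-1, 0, 0, -1.5, 0], [-1, 0.5, 0, 0, 0]]]'

```text
time_s: 25.65
tcp_pos: [0.5358, 0.053, 0.1179]
eef_rot: [179.9, -0.1, -101.1]
contact_force: [-0.2, -1.0, -3.4]
gripper_width: 0.016
gripper_force: 50.0
```

>>> jog_arm --deltas '[[[-1, 0.15, -0.03, 0, 0], [-1, 0.1, -0.02, 0, 0], [-1, 0.05, -0.01, 0, 0], [-1, 0.05, -0.01, 0, 0]]]'

```text
time_s: 26.15
tcp_pos: [0.5403, 0.0529, 0.1192]
eef_rot: [180.0, -0.0, -101.1]
contact_force: [-1.8, 0.1, -1.5]
gripper_width: 0.0156
gripper_force: 50.0
```

>>> jog_arm --deltas '[[[-1, 0.05, -0.01, 0, 0], [-1, 0.05, -0.01, 0, 0], [-1, 0.05, -0.01, 0, 0]]]'

```text
time_s: 26.52
tcp_pos: [0.5406, 0.0528, 0.1188]
eef_rot: [179.9, -0.0, -101.1]
contact_force: [-6.7, 2.9, 1.8]
gripper_width: 0.0159
gripper_force: 50.0
```

>>> jog_arm --deltas '[[[-1, 0.05, -0.01, 0, 0], [-1, 0.05, -0.01, 0, 0]]]'

```text
time_s: 26.78
tcp_pos: [0.5415, 0.0526, 0.1188]
eef_rot: [179.9, -0.0, -101.1]
contact_force: [-7.8, 2.3, 0.9]
gripper_width: 0.0162
gripper_force: 50.0
```

>>> jog_arm --deltas '[[[-1, 0.05, -0.01, 0, 0], [-1, 0.05, -0.01, 0, 0]]]'

```text
time_s: 27.02
tcp_pos: [0.5421, 0.0525, 0.1186]
eef_rot: [179.8, -0.0, -101.1]
contact_force: [-9.0, 2.4, 1.4]
gripper_width: 0.0159
gripper_force: 50.0
```

>>> jog_arm --deltas '[[[-1, 0.05, -0.01, 0, 0]]]'

```text
time_s: 27.15
tcp_pos: [0.5425, 0.0524, 0.1186]
eef_rot: [179.8, -0.0, -101.1]
contact_force: [-9.6, 3.9, 3.1]
gripper_width: 0.0156
gripper_force: 50.0
```

>>> jog_arm --deltas '[[[-1, 0.05, -0.01, 0, 0], [-1, 0.05, -0.01, 0, 0]]]'

```text
time_s: 27.4
tcp_pos: [0.5433, 0.0522, 0.1186]
eef_rot: [179.8, -0.0, -101.1]
contact_force: [-9.3, 4.2, 2.0]
gripper_width: 0.0162
gripper_force: 50.0
```

>>> jog_arm --deltas '[[[-1, 0.04, -0.01, 0, 0]]]'

```text
time_s: 27.52
tcp_pos: [0.5437, 0.0521, 0.1185]
eef_rot: [179.8, -0.0, -101.1]
contact_force: [-10.4, 4.6, 2.4]
gripper_width: 0.0156
gripper_force: 50.0
```

>>> jog_arm --deltas '[[[-1, 0.03, -0.01, 0, 0]]]'

```text
time_s: 27.65
tcp_pos: [0.5438, 0.0521, 0.1185]
eef_rot: [179.8, -0.0, -101.1]
contact_force: [-11.7, 5.1, 4.2]
gripper_width: 0.0159
gripper_force: 50.0
```

>>> jog_arm --deltas '[[[-1, -1.18, 0.23, 0, 0], [-1, 0, 0, 1.5, 0], [-1, -0.7, -3.4, 0, 0], [-1, -0.7, -4, 0, 0], [-1, -0.7, -3.5, 0, 0], [-1, -0.4, -2.05, 0, 0], [-1, 0, 0, -1.5, 0], [-1, 0.37, 0, 0, 0]]]'

```text
time_s: 28.65
tcp_pos: [0.5127, -0.0752, 0.1185]
eef_rot: [179.9, -0.0, -101.1]
contact_force: [-0.1, -0.6, -3.3]
gripper_width: 0.0158
gripper_force: 50.0
```

>>> jog_arm --deltas '[[[-1, 0.15, -0.03, 0, 0], [-1, 0.1, -0.02, 0, 0], [-1, 0.05, -0.01, 0, 0], [-1, 0.05, -0.01, 0, 0]]]'

```text
time_s: 29.15
tcp_pos: [0.5159, -0.0756, 0.1188]
eef_rot: [179.9, -0.0, -101.1]
contact_force: [-3.7, 3.7, -1.2]
gripper_width: 0.0157
gripper_force: 50.0
```

>>> jog_arm --deltas '[[[-1, 0.05, -0.01, 0, 0], [-1, 0.05, -0.01, 0, 0], [-1, 0.05, -0.01, 0, 0]]]'

```text
time_s: 29.52
tcp_pos: [0.5163, -0.0761, 0.1186]
eef_rot: [179.8, -0.0, -101.1]
contact_force: [-7.6, 5.0, 0.1]
gripper_width: 0.0156
gripper_force: 50.0
```

>>> jog_arm --deltas '[[[-1, 0.05, -0.01, 0, 0], [-1, 0.05, -0.01, 0, 0]]]'

```text
time_s: 29.78
tcp_pos: [0.5173, -0.0763, 0.1186]
eef_rot: [179.8, -0.0, -101.1]
contact_force: [-7.0, 4.6, 0.0]
gripper_width: 0.0159
gripper_force: 50.0
```

>>> jog_arm --deltas '[[[-1, 0.05, -0.01, 0, 0], [-1, 0.05, -0.01, 0, 0]]]'

```text
time_s: 30.02
tcp_pos: [0.5181, -0.0766, 0.1185]
eef_rot: [179.8, -0.0, -101.1]
contact_force: [-8.0, 4.8, 0.8]
gripper_width: 0.0154
gripper_force: 50.0
```

>>> jog_arm --deltas '[[[-1, 0.05, -0.01, 0, 0]]]'

```text
time_s: 30.15
tcp_pos: [0.5184, -0.0766, 0.1186]
eef_rot: [179.8, -0.0, -101.1]
contact_force: [-8.3, 3.8, 1.8]
gripper_width: 0.0157
gripper_force: 50.0
```

>>> jog_arm --deltas '[[[-1, 0.05, -0.01, 0, 0], [-1, 0.05, -0.01, 0, 0]]]'

```text
time_s: 30.4
tcp_pos: [0.5192, -0.0768, 0.1185]
eef_rot: [179.7, -0.0, -101.1]
contact_force: [-10.0, 5.3, 2.5]
gripper_width: 0.0159
gripper_force: 50.0
```

>>> jog_arm --deltas '[[[-1, 0.04, -0.01, 0, 0]]]'

```text
time_s: 30.52
tcp_pos: [0.5193, -0.0769, 0.1185]
eef_rot: [179.7, -0.0, -101.1]
contact_force: [-10.8, 5.8, 3.5]
gripper_width: 0.0159
gripper_force: 50.0
```

>>> jog_arm --deltas '[[[-1, -1.18, 0.23, 0, 0], [-1, 0, 0, 1.5, 0], [-1, 0.6, 3.3, 0, 0], [-1, 0.7, 4, 0, 0], [-1, 0.7, 3.5, 0, 0], [-1, 0.4, 2.05, 0, 0], [-1, 0, 0, -1.5, 0], [-1, 0.5, 0, 0, 0]]]'

```text
time_s: 31.52
tcp_pos: [0.538, 0.0529, 0.1179]
eef_rot: [179.9, -0.1, -101.1]
contact_force: [-0.7, -0.2, -2.3]
gripper_width: 0.0156
gripper_force: 50.0
```

>>> jog_arm --deltas '[[[-1, 0.15, -0.03, 0, 0], [-1, 0.1, -0.02, 0, 0], [-1, 0.05, -0.01, 0, 0], [-1, 0.05, -0.01, 0, 0]]]'

```text
time_s: 32.02
tcp_pos: [0.5425, 0.0528, 0.1192]
eef_rot: [180.0, -0.0, -101.1]
contact_force: [-0.8, 0.2, -1.8]
gripper_width: 0.0158
gripper_force: 50.0
```

>>> jog_arm --deltas '[[[-1, 0.05, -0.01, 0, 0], [-1, 0.05, -0.01, 0, 0], [-1, 0.05, -0.01, 0, 0]]]'

```text
time_s: 32.4
tcp_pos: [0.5428, 0.0527, 0.1188]
eef_rot: [179.9, -0.0, -101.1]
contact_force: [-6.8, 2.5, 1.5]
gripper_width: 0.0157
gripper_force: 50.0
```

>>> jog_arm --deltas '[[[-1, 0.05, -0.01, 0, 0], [-1, 0.05, -0.01, 0, 0]]]'

```text
time_s: 32.65
tcp_pos: [0.5437, 0.0525, 0.1187]
eef_rot: [179.8, -0.0, -101.1]
contact_force: [-9.0, 2.3, 1.9]
gripper_width: 0.0161
gripper_force: 50.0
```

>>> jog_arm --deltas '[[[-1, 0.05, -0.01, 0, 0], [-1, 0.05, -0.01, 0, 0]]]'

```text
time_s: 32.9
tcp_pos: [0.5444, 0.0524, 0.1187]
eef_rot: [179.8, -0.0, -101.1]
contact_force: [-8.6, 4.1, 1.8]
gripper_width: 0.0156
gripper_force: 50.0
```

>>> jog_arm --deltas '[[[-1, 0.05, -0.01, 0, 0]]]'

```text
time_s: 33.02
tcp_pos: [0.5447, 0.0523, 0.1186]
eef_rot: [179.8, -0.0, -101.1]
contact_force: [-9.3, 4.3, 2.5]
gripper_width: 0.0157
gripper_force: 50.0
```

>>> jog_arm --deltas '[[[-1, 0.05, -0.01, 0, 0], [-1, 0.05, -0.01, 0, 0]]]'

```text
time_s: 33.28
tcp_pos: [0.5455, 0.0521, 0.1185]
eef_rot: [179.8, -0.0, -101.1]
contact_force: [-9.3, 4.7, 2.4]
gripper_width: 0.0156
gripper_force: 50.0
```

>>> jog_arm --deltas '[[[-1, 0.05, -0.01, 0, 0]]]'

```text
time_s: 33.4
tcp_pos: [0.546, 0.052, 0.1185]
eef_rot: [179.8, -0.0, -101.1]
contact_force: [-10.0, 4.8, 3.4]
gripper_width: 0.016
gripper_force: 50.0
```

>>> jog_arm --deltas '[[[-1, -1.18, 0.23, 0, 0], [-1, 0, 0, 1.5, 0], [-1, -0.7, -3.4, 0, 0], [-1, -0.7, -4, 0, 0], [-1, -0.7, -3.5, 0, 0], [-1, -0.4, -2.05, 0, 0], [-1, 0, 0, -1.5, 0], [-1, 0.37, 0, 0, 0]]]'

```text
time_s: 34.4
tcp_pos: [0.5147, -0.0752, 0.1185]
eef_rot: [179.9, -0.0, -101.1]
contact_force: [-0.2, -0.4, -3.3]
gripper_width: 0.0158
gripper_force: 50.0
```

>>> jog_arm --deltas '[[[-1, 0.15, -0.03, 0, 0], [-1, 0.1, -0.02, 0, 0], [-1, 0.05, -0.01, 0, 0], [-1, 0.05, -0.01, 0, 0]]]'

```text
time_s: 34.9
tcp_pos: [0.5181, -0.0757, 0.119]
eef_rot: [179.9, -0.0, -101.1]
contact_force: [-3.5, 2.1, -1.2]
gripper_width: 0.0159
gripper_force: 50.0
```

>>> jog_arm --deltas '[[[-1, 0.05, -0.01, 0, 0], [-1, 0.05, -0.01, 0, 0], [-1, 0.05, -0.01, 0, 0]]]'

```text
time_s: 35.28
tcp_pos: [0.5183, -0.0761, 0.1186]
eef_rot: [179.8, -0.0, -101.1]
contact_force: [-6.3, 4.3, 0.4]
gripper_width: 0.0157
gripper_force: 50.0
```

>>> jog_arm --deltas '[[[-1, 0.05, -0.01, 0, 0], [-1, 0.05, -0.01, 0, 0]]]'

```text
time_s: 35.52
tcp_pos: [0.5192, -0.0764, 0.1185]
eef_rot: [179.8, -0.0, -101.1]
contact_force: [-7.0, 4.1, 0.3]
gripper_width: 0.0155
gripper_force: 50.0
```

>>> jog_arm --deltas '[[[-1, 0.05, -0.01, 0, 0], [-1, 0.05, -0.01, 0, 0]]]'

```text
time_s: 35.78
tcp_pos: [0.5202, -0.0766, 0.1186]
eef_rot: [179.8, -0.0, -101.1]
contact_force: [-6.8, 3.6, 0.2]
gripper_width: 0.016
gripper_force: 50.0
```

>>> jog_arm --deltas '[[[-1, 0.05, -0.01, 0, 0], [-1, 0.05, -0.01, 0, 0]]]'

```text
time_s: 36.02
tcp_pos: [0.5208, -0.0768, 0.1185]
eef_rot: [179.8, -0.0, -101.1]
contact_force: [-9.2, 4.8, 2.8]
gripper_width: 0.0161
gripper_force: 50.0
```

>>> jog_arm --deltas '[[[-1, -1.18, 0.23, 0, 0], [-1, 0, 0, 1.5, 0], [-1, 0.6, 3.3, 0, 0], [-1, 0.7, 4, 0, 0], [-1, 0.7, 3.5, 0, 0], [-1, 0.4, 2.05, 0, 0], [-1, 0, 0, -1.5, 0], [-1, 0.5, 0, 0, 0]]]'

```text
time_s: 37.02
tcp_pos: [0.5391, 0.0531, 0.1179]
eef_rot: [179.9, -0.1, -101.1]
contact_force: [-0.8, 0.0, -3.1]
gripper_width: 0.0157
gripper_force: 50.0
```

>>> jog_arm --deltas '[[[-1, 0.15, -0.03, 0, 0], [-1, 0.1, -0.02, 0, 0], [-1, 0.05, -0.01, 0, 0], [-1, 0.05, -0.01, 0, 0]]]'

```text
time_s: 37.52
tcp_pos: [0.5439, 0.0531, 0.1192]
eef_rot: [-180.0, 0.0, -101.1]
contact_force: [-0.0, 0.1, -2.3]
gripper_width: 0.0152
gripper_force: 50.0
```

>>> jog_arm --deltas '[[[-1, 0.05, -0.01, 0, 0], [-1, 0.05, -0.01, 0, 0], [-1, 0.05, -0.01, 0, 0]]]'

```text
time_s: 37.9
tcp_pos: [0.5453, 0.053, 0.119]
eef_rot: [180.0, -0.0, -101.1]
contact_force: [-1.2, 1.2, -1.3]
gripper_width: 0.0156
gripper_force: 50.0
```

>>> jog_arm --deltas '[[[-1, 0.05, -0.01, 0, 0], [-1, 0.05, -0.01, 0, 0]]]'

```text
time_s: 38.15
tcp_pos: [0.5454, 0.0528, 0.1188]
eef_rot: [179.9, -0.0, -101.1]
contact_force: [-5.8, 2.7, 0.3]
gripper_width: 0.0159
gripper_force: 50.0
```

>>> jog_arm --deltas '[[[-1, 0.05, -0.01, 0, 0], [-1, 0.05, -0.01, 0, 0]]]'

```text
time_s: 38.4
tcp_pos: [0.5458, 0.0526, 0.1187]
eef_rot: [179.8, -0.0, -101.1]
contact_force: [-7.9, 4.5, 2.0]
gripper_width: 0.016
gripper_force: 50.0
```

>>> jog_arm --deltas '[[[-1, 0.05, -0.01, 0, 0], [-1, 0.05, -0.01, 0, 0]]]'

```text
time_s: 38.65
tcp_pos: [0.5463, 0.0525, 0.1185]
eef_rot: [179.8, -0.0, -101.1]
contact_force: [-8.9, 3.9, 1.4]
gripper_width: 0.0159
gripper_force: 50.0
```

>>> jog_arm --deltas '[[[-1, 0.05, -0.01, 0, 0]]]'

```text
time_s: 38.78
tcp_pos: [0.5466, 0.0524, 0.1185]
eef_rot: [179.8, -0.0, -101.1]
contact_force: [-8.8, 5.2, 1.7]
gripper_width: 0.0157
gripper_force: 50.0
```

>>> jog_arm --deltas '[[[-1, -1.96, 0.38, 0, 0], [-1, -1.3, 4.1, 0, 0.02], [-1, -1.4, 4.1, 0, 0.02], [-1, -1.4, 4.1, 0, 0.02], [-1, -1.4, 4.1, 0, 0.017], [-1, -1.3, 4.1, 0, 0], [-1, -1.3, 4, 0, 0], [-1, 0, 0, 0, 0]]]'

```text
time_s: 39.78
tcp_pos: [0.4481, 0.304, 0.1193]
eef_rot: [-179.9, 0.1, -96.5]
contact_force: [-0.1, -1.0, -3.2]
gripper_width: 0.0154
gripper_force: 50.0
```

>>> jog_arm --deltas '[[[-1, 0, 0, 0, 0], [-1, 0, 0, 0, 0]]]'

```text
time_s: 40.02
tcp_pos: [0.4484, 0.3003, 0.119]
eef_rot: [180.0, -0.0, -96.7]
contact_force: [-0.6, -0.6, -3.4]
gripper_width: 0.016
gripper_force: 50.0
```

```bash
cat > gap.py <<'E'
from h import *
# plate-to-jaw gap: shift of plate's top front edge along vise x, per end, vs first picture (z=.095)
def prof(img,w):
    p=np.array(proj('top',np.r_[w,.095]),np.float32); return cv2.getRectSubPix(img,(1,1),tuple(map(float,p)))[0,0]
def gaps(new):
    A=[cv2.imread('pics/top0.png'),new]; x=np.array([.982,-.191]);y=np.array([.191,.982]);o=np.array([.558,-.0173])
    ss=np.arange(-.02,.06,.0005)
    for e in(.078,.072,.066,.06,-.06,-.066,-.072,-.078):
        out=[]
        for im in A:
            v=np.array([float(np.mean(prof(im,o+e*y+s*x)[0])) for s in ss]); pk=np.argmax(v); h=(v.max()+np.median(v[-20:]))/2
            k=pk+np.argmax(v[pk:]<h); out.append(ss[k-1]+(v[k-1]-h)/(v[k-1]-v[k])*5e-4)
        print(e,np.round(out,4),'shift mm',round(1e3*(out[1]-out[0]),1))
E
python3 - <<'E'
from gap import *
s=r.get_state(); print(s['tcp_pos'].round(4),s['eef_rot'].round(2))
t=r.capture('top'); sc=r.capture('scene'); cv2.imwrite('pics/top1.png',t); gaps(t)
f=dict(fx=4,fy=4,interpolation=cv2.INTER_CUBIC)
cv2.imwrite('pics/f.png',np.hstack([cv2.resize(sc[100:220,350:450],None,**f),cv2.resize(t[150:270,290:390],None,**f)]))
E
```

```text
[0.4484 0.3003 0.119 ] [ 1.800e+02 -1.000e-02 -9.669e+01]
0.078 [0.0117 0.0226] shift mm 10.9
0.072 [0.0113 0.0226] shift mm 11.3
0.066 [0.0114 0.0222] shift mm 10.7
0.06 [0.0111 0.0224] shift mm 11.3
-0.06 [0.0104 0.0211] shift mm 10.7
-0.066 [0.0108 0.0208] shift mm 10.0
-0.072 [0.0103 0.0211] shift mm 10.8
-0.078 [0.0107 0.0206] shift mm 9.9
```

View pics/f.png

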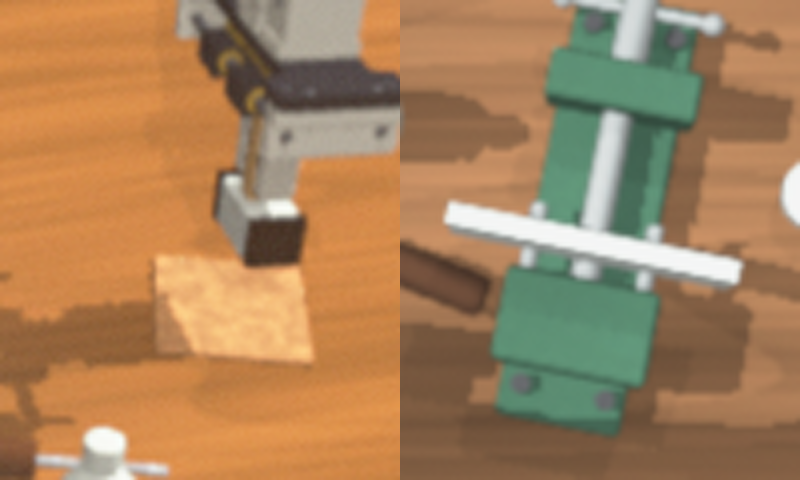

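The gaps are about 11 mm (left) and 10 mm (right), and the mallet hangs level in the grip over its mat. I'll put it down now.

>>> jog_arm --deltas '[[[-1, 0, 0.1, -2, 0], [-1, 0, 0, -2, 0], [-1, 0, 0, -1, 0], [-1, 0, 0, -0.3, 0], [-1, 0, 0, -0.1, 0], [-1, 0, 0, -0.1, 0], [-1, 0, 0, 0, 0], [-1, 0, 0, 0, 0]]]'

```text
time_s: 41.12
tcp_pos: [0.4483, 0.3022, 0.0643]
eef_rot: [-180.0, 0.0, -96.6]
contact_force: [-0.2, -0.7, -3.2]
gripper_width: 0.0159
gripper_force: 50.0
```

>>> jog_arm --deltas '[[[-1, 0, 0, -0.1, 0], [-1, 0, 0, 0, 0]]]'

```text
time_s: 41.38
tcp_pos: [0.4481, 0.302, 0.063]
eef_rot: [180.0, -0.0, -96.6]
contact_force: [-0.1, -0.4, -2.8]
gripper_width: 0.0159
gripper_force: 50.0
```

>>> jog_arm --deltas '[[[-1, 0, 0, -0.05, 0], [-1, 0, 0, 0, 0]]]'

```text
time_s: 41.62
tcp_pos: [0.4482, 0.3021, 0.0626]
eef_rot: [-180.0, 0.0, -96.6]
contact_force: [0.6, 0.1, -2.7]
gripper_width: 0.0155
gripper_force: 50.0
```

>>> jog_arm --deltas '[[[-1, 0, 0, -0.05, 0], [-1, 0, 0, 0, 0]]]'

```text
time_s: 41.88
tcp_pos: [0.4482, 0.3021, 0.0625]
eef_rot: [-180.0, 0.0, -96.6]
contact_force: [-3.2, -0.5, 5.7]
gripper_width: 0.0158
gripper_force: 50.0
```

>>> jog_arm --deltas '[[[-1, 0, 0, -0.03, 0], [-1, 0, 0, 0, 0]]]'

```text
time_s: 42.12
tcp_pos: [0.4482, 0.3021, 0.0625]
eef_rot: [-180.0, 0.0, -96.6]
contact_force: [-4.1, -1.7, 9.6]
gripper_width: 0.0159
gripper_force: 50.0
```

>>> jog_arm --deltas '[[[-1, 0, 0, 0.05, 0], [-0.5, 0, 0, 0, 0], [0, 0, 0, 0, 0], [1, 0, 0, 0, 0], [1, 0, 0, 0, 0], [1, 0, 0, 0, 0], [1, 0, 0, 0, 0], [1, 0, 0, 0, 0]]]'

```text
time_s: 43.12
tcp_pos: [0.4482, 0.302, 0.0623]
eef_rot: [180.0, -0.0, -96.6]
contact_force: [0.2, -1.1, -0.0]
gripper_width: 0.0761
gripper_force: 0.0
```

>>> jog_arm --deltas '[[[1, 0, 0, 0, 0], [1, 0, 0, 0, 0], [1, 0, 0, 1, 0], [1, 0, 0, 3, 0], [1, 0, 0, 4, 0], [1, 0, 0, 4, 0], [1, 0, 0, 4, 0], [1, 0, 0, 0, 0]]]'

```text
time_s: 44.12
tcp_pos: [0.4495, 0.3033, 0.2266]
eef_rot: [-179.8, 0.3, -96.6]
contact_force: [0.0, -0.6, -0.2]
gripper_width: 0.0874
gripper_force: 0.0
```

>>> jog_arm --deltas '[[[1, 0, 4, 0, 0], [1, 0, 4, 0, 0], [1, 0, 4, 0, 0], [1, 0, 4, 0, 0], [1, 0, 4, 0, 0], [1, 0, 0, 0, 0], [1, 0, 0, 0, 0]]]'

```text
time_s: 45.0
tcp_pos: [0.4479, 0.5015, 0.2215]
eef_rot: [180.0, -0.1, -96.6]
contact_force: [-0.6, -1.0, 0.9]
gripper_width: 0.0877
gripper_force: 0.0
```

Run:
```python
from gap import *
t=r.capture('top'); sc=r.capture('scene'); gaps(t); t0=cv2.imread('pics/top0.png')
f=dict(fx=4,fy=4,interpolation=cv2.INTER_CUBIC)
c=lambda i:cv2.resize(i[230:305,160:260],None,**f)
cv2.imwrite('pics/g.png',np.vstack([np.hstack([c(t0),c(t)]),np.hstack([cv2.resize(i[130:200,370:470],None,**f) for i in(cv2.imread('pics/scene0.png'),sc)])]))
```

```text
0.078 [0.0117 0.0224] shift mm 10.8
0.072 [0.0113 0.0225] shift mm 11.1
0.066 [0.0114 0.0221] shift mm 10.6
0.06 [0.0111 0.0223] shift mm 11.1
-0.06 [0.0104 0.021 ] shift mm 10.6
-0.066 [0.0108 0.0207] shift mm 9.9
-0.072 [0.0103 0.021 ] shift mm 10.7
-0.078 [0.0107 0.0205] shift mm 9.8
```

View pics/g.png

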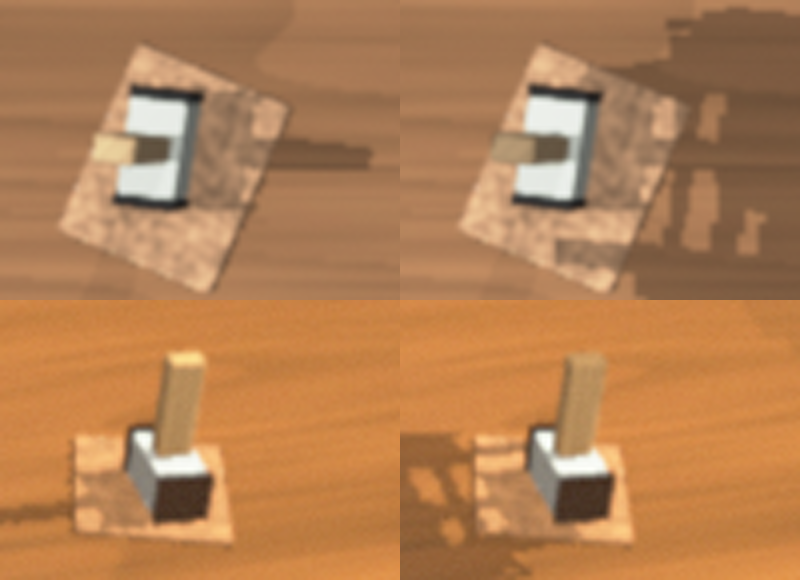

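The before and after views match: the mallet stands upright on its mat in the same place and direction. The gaps still read about 11 and 10 mm.

```bash
python3 -c "
from plant import r
print(r.close_job())"
```

```text
the job is handed in; nothing more can be done
None
```

The plate is off the rear jaw by about 11 mm at the left end and 10 mm at the right, measured from the camera; the highest force reading was about 15 N, and the mallet is back standing on its mat as it was, with the job handed in at about 45 s.

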